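# Fit a bulb holder into a rear lamp

### The job

Take the new light grey bulb holder out of its stand, put it bulb down into the empty port of the rear lamp, push it in against the spring and turn it clockwise a quarter turn until it locks, then let go so that it stays locked and upright. Work by feel and gently so that the plastic does not crack, and leave the old orange-winged holder and the other things where they are.

Things in the scene. Friction and masses are not known exactly. Their poses are not given: they have to be found in the camera images.
- new_holder: New bulb holder, light grey, about 60 g, upright, bulb down in a white stand. Origin: centre of its core's underside, z up its axis. Core 30 mm diameter, z 0 to 14.5 mm. Two lugs at +x and -x at the foot of the core: 44 mm over the tips, 9 mm wide in y, z 0 to 5 mm. Flange 44 mm diameter, z 14.5 to 18.5 mm. Bulb 14 mm diameter, hangs to z = -25 mm. A half turn about z looks the same.
- wing (a point): Grip point of the new holder, on its axis 40 mm above its origin, axes as the holder. The wing is an upright bar 36 mm long in x (in line with the lugs), 14 mm thick in y, from the flange top (21.5 mm below this point) to 6.5 mm above it, with a white dot on top.
- lamp: Black rear lamp with a red lens, face down, fixed to the table. Origin on the table right below the centre of the empty port; z up. Two filled ports lie at y = -100 and -200 mm, their grey wings reach 119 mm above the table. The lamp is 66 mm high beside the ports, 30 mm elsewhere.
- port (a point): Centre of the empty port's rim, 80 mm above the table, axes as the lamp. Its grey collar has a bore of 31 to 34 mm and two slots half a turn apart, 12 mm wide, for the lugs. It is stuck with its slots within 0.3 rad of the lamp's x axis, either way; no sensor tells the angle: rest the lugs lightly on the rim and turn until they drop in. The ledge under the rim is 6 mm thick.
- locked (a point): Where the core's underside ends when locked: 8 mm below the port's rim. Lugs in the slots, push it over 11 mm (hard stop 13 mm) below the rim, clear of the ledge, then turn a quarter turn clockwise seen from above, to an end stop (the other way is blocked). Let up there, the spring lifts the lugs 3 mm into pockets (0.1 rad play). Part-turned, it rests under the ledge, 11 mm down, when let go.
- spring (a joint): Brass spring ring in the port, m pressed down: 0 free, its top 4 mm below the rim; 0.004 holder locked; over 0.007 lugs clear of the ledge; 0.009 hard stop. It pushes up with 3.2 N plus 0.8 N per mm (6.4 N locked, 10.4 N at the stop). The plastic cracks at 40 N between holder and lamp, also at the hard stop, or at the end stop if twisted by about 0.5 N m.
- new_stand: White block, 54 x 54 mm, 36 mm high, with a 22 mm square hole, fixed to the table, the new holder standing in it (core and lugs on its top); origin under its centre. A like one holds the old holder.
- old_holder: the worn-out bulb holder standing in the other white stand: same shape and size as the new one, but brown with an orange wing; leave it in its stand
- tape_measure: yellow and black tape measure, 65 x 35 x 62 mm, bystander; origin under its centre
- tape_roll: black roll of tape, 90 mm across, 20 mm high, lying flat, bystander; origin under its centre
- screwdriver: screwdriver lying on the table, bystander
- plug: cream plastic cable plug housing, about 80 x 34 x 28 mm, bystander; origin under its centre
- battery: black and red tool battery, 115 x 75 x 66 mm, bystander; origin under its centre
There are look-alikes about, which are no part of the job. Leave any turquoise look-alike of the new_holder alone.

How it is judged:
By the outcome, as a careful person would: the job done as asked, in the order asked, and still so for the second after the job is handed in, with the robot touching nothing.
It also fails if it takes over 72 s, if anything falls off the work surface, if the arm or the gripper's body presses on something with over 40 N, if the wrist force passes 120 N, or if a joint passes its speed limit or range.

### The arm

A 7-joint arm with a two-finger parallel gripper is mounted at the origin on the work surface. World frame = base frame: x ahead of the robot, y to its left, z up, the work surface at z = 0. Lengths are in m, angles in rad, forces in N, time in s.
With the tool pointing down it reaches from about 0.4 to 0.85 m from the base axis. Payload 4.5 kg.
Tool frame: the origin (TCP) lies where the fingers leave the gripper's body, on its centre line; the fingertips stand 64 mm ahead of it and the grasp point (between the pads) lies 45 mm ahead of it; z points along the fingers, y is the line along which they close (so a half turn about z gives the same grasp; the last joint's range is limited). The gripper opens to 88 mm and grips with 3 to 60 N. Pads are 18 mm wide; open, the fingers measure 123 mm over their backs; the gripper's body (75 mm by 187 mm) begins 45 mm behind the grasp point.
Start: joints at [1.339, 0.689, -0.195, 1.565, 0.157, 0.902, -0.215], TCP at [0.164, -0.603, 0.303] pointing down, gripper open.
Joint ranges: [-3.01, 3.01], [-0.46, 2.08], [-1.47, 1.51], [0.13, 2.56], [-1, 4.14], [0.04, 2.09], [-2.66, 2.66]. Speed limits (rad/s): [2.57, 2.57, 3.14, 3.14, 3.14, 3.14, 3.14].

### API

Orientations are given as a unit quaternion [x, y, z, w].
In Python, from plant import r gives the robot as it stands.
- The arm moves only by the tool play_rows, never from a script. Its arguments are lists of equal length, an entry for each row: "translation": the shift along the tool's x, y, z in m, a list of three; "delta_rot": the turn, a rotation vector about the tool's x, y, z in degrees, a list of three; "grip": the opening, from -1 (shut) to 1 (fully open). In form: {"translation": [[x, y, z], ...], "delta_rot": [[rx, ry, rz], ...], "grip": [grip, ...]}. A call has 1 to 20 rows; each row shifts and turns the commanded pose from where the row before left it, along the tool's axes as they then stand; what a row does not reach is not made up. A row lasts 1/8 s, in which the tool goes at most 62.5 mm and 10.7 degrees, less where a joint would pass 70% of its speed; a pose out of reach is approached as far as the arm can. A call with a gripper value outside its range is refused whole. The fingers move at their own pace and stop on an object; "squeeze" is the grip in N (left out, the last holds). Time passes only in rows, so rows that do not move let the fingers close. It gives the time, the measured TCP pose, the force, the opening and the grip force at its end, in the units of the state.
- r.get_state(): the state, without advancing time (a new reading comes with each control period).
- r.snapshot(name): name is "scene" or "top" or "wrist"; returns the picture (400x640x3 uint8, blue, green, red); there is no depth.
- r.get_calibration(name): a dict with "intrinsics" (3x3 intrinsics, pixels), "eye" and "rotation" of the camera in the world. Camera axes: x right, y up, looking along -z (the intrinsics and any distortion apply to the point x, -y, -z); pixel columns grow to the right and rows downward; lengths in m; the calibration is good to about 2 mm. The wrist camera is an equidistant fisheye: a pixel r from the principal point sees the ray r / f radians off the axis. A picture is of the moment at which its call begins: read the wrist's pose just before it. get_calibration takes no time and is no camera call; for the wrist camera it gives the pose at the moment of the call.
- r.finish_job(): hands the job in; it is judged then, once.
Trained networks look in the newest picture that a camera, given by its name, has taken for a name from the list of things; names that differ only in an ending like _2 or _b are one class to them, and where a whole thing is asked for, a point or a joint stands for the part that bears it (a point fixed in the world has none). Each returns a list of dicts, best first, with "confidence" (0 to 1); they miss things now and then, are a little off and sometimes report something else, mostly with a low value. They report only what shows in the picture. A call takes as long as a camera call. They do not tell look-alikes from the thing itself.
- r.look_for(camera, target): "point" ([x, y, z] in m, in world coordinates, good to about 4 mm: the middle of the surface that is visible of it).
- r.silhouettes(camera, target): "pixels" (400x640 bool, what is visible of it).
The state is a dict: "clock": time; "q": joint angles; "qd": joint speeds; "joint_torque": joint torques, N m; "tool_pos": TCP position; "eef_rot": TCP orientation; "contact_force": force on the tool from outside, world axes, zero at the start; "moment": the same for the moment, N m; "opening": opening from 0.0 (shut) to 1.0 (fully open); "finger_force": force on a finger pad.
Only numpy, scipy, OpenCV 4.12 (cv2) and the standard library are available. Lean on these libraries where they do the work, as an engineer would, in place of code of your own. Each camera call takes 0.05 s, during which the arm holds its last target. There are 200 camera calls.

## Working session

There is one attempt and no reset: what is moved stays moved. The work goes in short steps, Python scripts to look and compute and a tool call to move; the robot and the scene stay as the last step left them, time stands still between calls to the robot, and variables do not carry over. Pictures are saved under pics/ and viewed, at most 10 in all, crops included, and the job is handed in when it is done.

Besides the shell and the picture viewer there is one more tool, called after "Call:" by a JSON object that holds its "method" and its "body". play_rows: Moves the arm, as the interface text tells. Its arguments: {"type":"object","properties":{"translation":{"type":"array","items":{"type":"array","items":{"type":"number"}}},"delta_rot":{"type":"array","items":{"type":"array","items":{"type":"number"}}},"grip":{"type":"array","items":{"type":"number"}},"squeeze":{"type":"number"}},"required":["translation","delta_rot","grip"]}

```bash
mkdir -p pics; ls; python3 - <<'E'
from plant import r
import cv2,numpy as np
s=r.get_state();print({k:np.round(v,3) for k,v in s.items()})
for c in ("scene","top"):
    im=r.snapshot(c);cv2.imwrite(f"pics/{c}0.png",im)
    k=r.get_calibration(c);print(c,k)
    for t in ("new_holder","wing","lamp","port","new_stand","old_holder"):
        try:print(t,[(np.round(d["point"],3),round(d["confidence"],2)) for d in r.look_for(c,t)][:5])
        except Exception as e:print(t,e)
E
```

```text
pics
{'clock': np.float64(0.0), 'q': array([ 1.339,  0.69 , -0.195,  1.566,  0.157,  0.902, -0.215]), 'qd': array([ 0.001,  0.   , -0.001, -0.001, -0.001,  0.001, -0.001]), 'joint_torque': array([-0.0000e+00, -5.2756e+01, -1.2670e+00, -1.5343e+01, -5.3000e-02,
        7.0000e-03,  0.0000e+00]), 'tool_pos': array([ 0.164, -0.603,  0.302]), 'eef_rot': array([ 0.991,  0.133, -0.   , -0.001]), 'contact_force': array([-0.334, -0.368,  0.273]), 'moment': array([-0.027, -0.008,  0.015]), 'finger_force': np.float64(0.0), 'opening': np.float64(0.999)}
scene {'intrinsics': array([[434.28823384,   0.        , 313.32621501],
       [  0.        , 434.28823384, 202.76647173],
       [  0.        ,   0.        ,   1.        ]]), 'eye': array([1.16819695, 0.41772601, 0.90582693]), 'rotation': array([0.18289832, 0.32535707, 0.80829036, 0.45536543])}
new_holder [(array([0.44 , 0.162, 0.065]), 0.65), (array([ 0.324, -0.366,  0.021]), 0.63), (array([0.543, 0.159, 0.046]), 0.49)]
wing [(array([0.541, 0.159, 0.044]), 0.61)]
lamp [(array([ 0.593, -0.173,  0.028]), 0.86), (array([0.287, 0.426, 0.021]), 0.4
[... 305 characters left out ...]
612,   0.        , 316.77287885],
       [  0.        , 365.25167612, 201.95199706],
       [  0.        ,   0.        ,   1.        ]]), 'eye': array([0.35512467, 0.0210258 , 1.31367527]), 'rotation': array([ 0.04466623, -0.03825073, -0.70193827,  0.70980594])}
new_holder [(array([0.535, 0.151, 0.047]), 0.7), (array([0.433, 0.156, 0.054]), 0.59)]
wing [(array([0.434, 0.159, 0.058]), 0.65), (array([0.535, 0.153, 0.046]), 0.41)]
lamp [(array([ 0.55 , -0.204,  0.028]), 0.62), (array([0.435, 0.16 , 0.057]), 0.22)]
port [(array([ 0.55 , -0.205,  0.032]), 0.91)]
new_stand [(array([0.705, 0.222, 0.057]), 0.69), (array([0.428, 0.154, 0.037]), 0.41)]
old_holder [(array([0.558, 0.28 , 0.054]), 0.43)]
```

View pics/scene0.png

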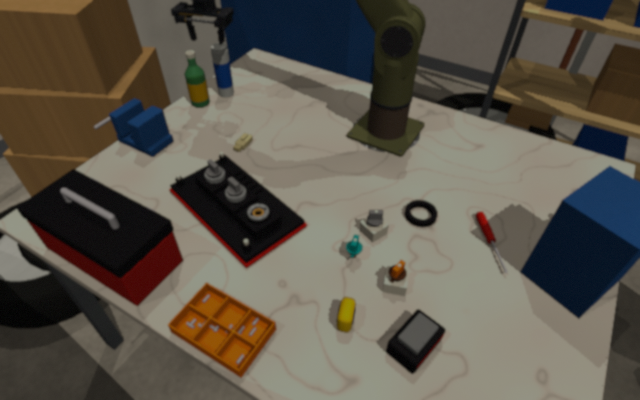

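View pics/top0.png

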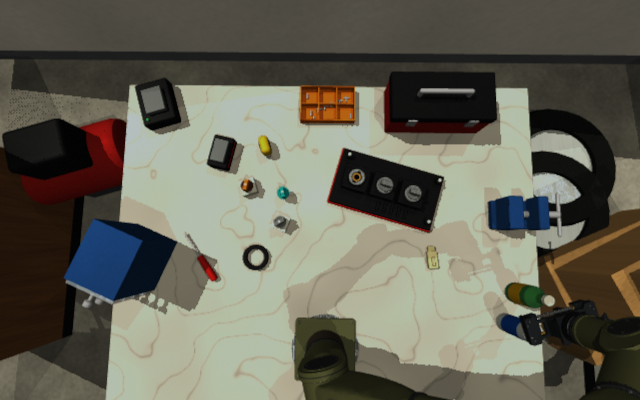

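Candidates for the new holder: the grey one in a white stand, scene (375,218) / top (282,223), the turquoise one at scene (354,246) / top (283,192), and the orange-winged one at scene (398,270) / top (247,186). The light grey one in the white stand fits the description. I'll confirm it in an enlarged crop.

```bash
cat > h.py <<'E'
from plant import r
import cv2,numpy as np
from scipy.spatial.transform import Rotation as R
def ray(c,u,v,k=None):
    k=k or r.get_calibration(c);K=k["intrinsics"]
    a=np.array([(u-K[0,2])/K[0,0],(v-K[1,2])/K[1,1]])
    if c=="wrist":
        t=np.hypot(*a);d=np.array([*(a/max(t,1e-9)*np.sin(t)),np.cos(t)])
    else: d=np.array([*a,1.])
    d=R.from_quat(k["rotation"]).apply([d[0],-d[1],-d[2]])
    return np.array(k["eye"]),d
def onz(c,u,v,z,k=None):
    e,d=ray(c,u,v,k);return e+d*(z-e[2])/d[2]
def proj(c,p,k=None):
    k=k or r.get_calibration(c);K=k["intrinsics"]
    q=R.from_quat(k["rotation"]).inv().apply(np.array(p)-k["eye"]);x=np.array([q[0],-q[1],-q[2]])
    if c=="wrist":
        t=np.arctan2(np.hypot(x[0],x[1]),x[2]);a=x[:2]/np.hypot(x[0],x[1])*t
    else:a=x[:2]/x[2]
    return a*K[0,0]+K[:2,2]
E
python3 - <<'E'
from h import *
s=cv2.imread("pics/scene0.png");t=cv2.imread("pics/top0.png")
f=lambda im,u,v,w,h:cv2.resize(im[v-h//2:v+h//2,u-w//2:u+w//2],(400,300),interpolation=cv2.INTER_CUBIC)
cv2.imwrite("pics/m.png",np.vstack([np.hstack([f(s,375,225,80,60),f(t,272,205,80,60)]),np.hstack([f(s,238,205,160,120),f(t,388,188,120,90)])]))
print(onz("scene",375,214,.0825),onz("top",280,222,.0825),onz("scene",259,212,.08),onz("top",357,177,.08))
for p in((385,186),(413,194)):print(onz("top",*p,.1))
E
```

```text
[0.44481016 0.1635178  0.0825    ] [0.43073089 0.15638553 0.0825    ] [ 0.59146652 -0.09663065  0.08      ] [ 0.58800633 -0.10370707  0.08      ]
[ 0.55449587 -0.19558039  0.1       ]
[ 0.52835097 -0.28887301  0.1       ]
```

View pics/m.png

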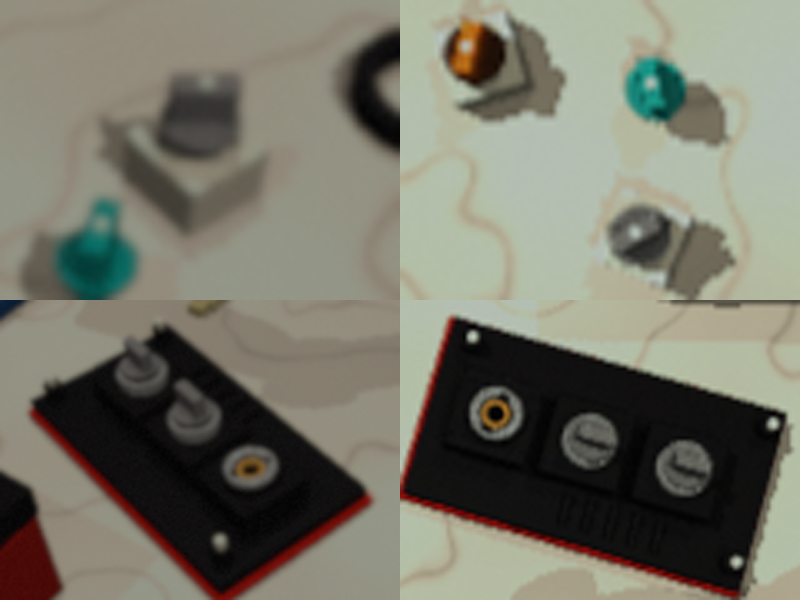

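The crop confirms it: the light grey holder with the white dot sits in a white stand (top image about (281,222)), and the turquoise one has no stand. The empty port is the one with the orange/brass ring, at top (358,177) and scene (259,212). I'll move over the lamp and look with the wrist camera.

Call:
{"method": "play_rows", "body": {"translation": [[0.036,-0.027,0],[0.036,-0.027,0],[0.036,-0.027,0],[0.036,-0.027,0],[0.036,-0.027,0],[0.036,-0.027,0],[0.036,-0.027,0],[0.036,-0.027,0],[0.036,-0.027,0],[0.036,-0.027,0],[0.036,-0.027,0],[0.036,-0.027,0],[0.036,-0.027,0],[0.036,-0.027,0],[0,0,0],[0,0,0]], "delta_rot": [[0,0,0],[0,0,0],[0,0,0],[0,0,0],[0,0,0],[0,0,0],[0,0,0],[0,0,0],[0,0,0],[0,0,0],[0,0,0],[0,0,0],[0,0,0],[0,0,0],[0,0,0],[0,0,0]], "grip": [1,1,1,1,1,1,1,1,1,1,1,1,1,1,1,1]}}

```text
clock: 2.7
tool_pos: [0.5507, -0.1067, 0.3026]
eef_rot: [0.991, 0.132, -0.0, 0.0]
contact_force: [-0.0, 0.1, -0.9]
opening: 0.996
finger_force: 0.0
```

Call:
{"method": "play_rows", "body": {"translation": [[0,0,0],[0,0,0],[0,0,0],[0,0,0],[0,0,0],[0,0,0],[0,0,0],[0,0,0],[0,0,0],[0,0,0],[0,0,0],[0,0,0]], "delta_rot": [[0,0,-10],[0,0,-10],[0,0,-10],[0,0,-10],[0,0,-10],[0,0,-10],[0,0,-10],[0,0,-10],[0,0,-10],[0,0,-10],[0,0,-6],[0,0,0]], "grip": [1,1,1,1,1,1,1,1,1,1,1,1]}}

```text
clock: 4.2
tool_pos: [0.5503, -0.108, 0.3025]
eef_rot: [0.492, 0.87, -0.001, -0.0]
contact_force: [-0.1, -0.5, 1.1]
opening: 1.004
finger_force: 0.0
```

```bash
python3 - <<'E'
from h import *
s=r.get_state();print(np.round(s["q"],3),s["tool_pos"],s["eef_rot"],R.from_quat(s["eef_rot"]).as_matrix()[:,0])
k=r.get_calibration("wrist");print(k)
im=r.snapshot("wrist");cv2.imwrite("pics/w1.png",im)
print(proj("wrist",[.59,-.10,.08],k))
for t in("port","lamp"):print(t,[(np.round(d["point"],3),round(d["confidence"],2)) for d in r.look_for("wrist",t)])
E
```

```text
[ 0.5    0.67  -0.666  1.748  0.511  0.905  0.155] [ 0.55028074 -0.10797883  0.30249286] [ 4.92416704e-01  8.70359264e-01 -7.09224355e-04 -1.94923631e-04] [-5.15051502e-01  8.57159157e-01 -3.59160664e-04]
{'intrinsics': array([[309.70691629,   0.        , 318.60262773],
       [  0.        , 309.70691629, 195.68381372],
       [  0.        ,   0.        ,   1.        ]]), 'eye': array([ 0.51226943, -0.04498265,  0.38523882]), 'rotation': array([-0.13936881, -0.03814198,  0.26490072,  0.95338824])}
[356.04300326 192.1014708 ]
port [(array([ 0.558, -0.148,  0.033]), 0.61)]
lamp [(array([ 0.554, -0.145,  0.03 ]), 0.71)]
```

View pics/w1.png

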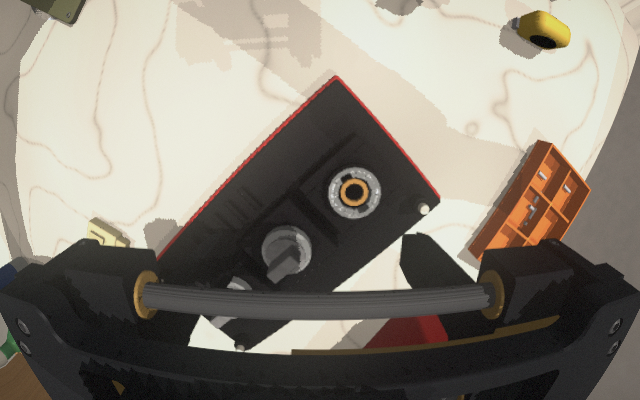

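The wrist view shows the empty port at about (354,193), with one slot visible as a dark gap near (349,176). I'll enlarge it to get its centre and slot angle.

```bash
python3 - <<'E'
from h import *
k=r.get_calibration("wrist");im=cv2.imread("pics/w1.png")
# rectify: top-down view of plane z=0.08 around estimate, 0.2 mm/px
c=onz("wrist",354.5,192.5,.08,k);print(c)
n=300;m=np.zeros((n,n,2),np.float32)
for i in range(n):
    for j in range(n):m[i,j]=proj("wrist",[c[0]+(n/2-i)*2e-4,c[1]+(n/2-j)*2e-4,.08],k)
o=cv2.remap(im,m[...,0],m[...,1],cv2.INTER_CUBIC)
o=cv2.resize(o,(600,600));
for g in range(0,600,50):cv2.line(o,(g,0),(g,6 if g%100 else 14),(0,0,255),2);cv2.line(o,(0,g),(6 if g%100 else 14,g),(0,0,255),2)
cv2.imwrite("pics/port1.png",o)
E
```

```text
[ 0.58959061 -0.10001919  0.08      ]
```

View pics/port1.png

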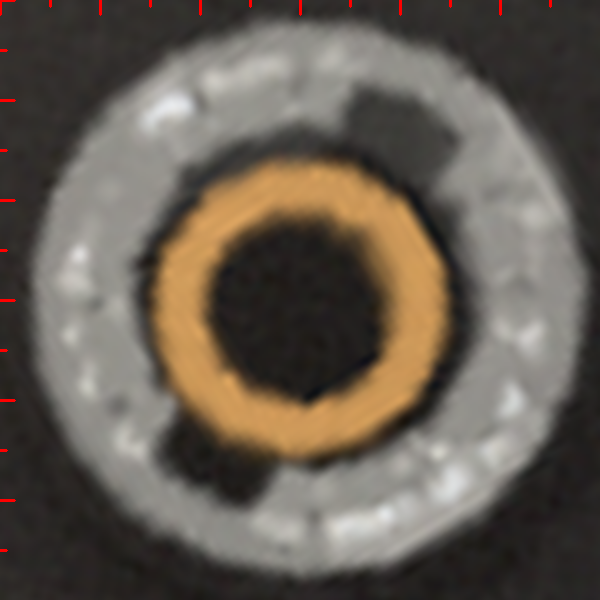

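The rectified view (0.1 mm per pixel, world x up, y left) shows the collar centre at (310,298). That puts the port at about (0.5898, -0.1010). The slots at (405,135) and (217,465) lie at -29.7° in world. Next, the new holder.

Call:
{"method": "play_rows", "body": {"translation": [[0.043,0.007,0.008],[0.043,0.007,0.008],[0.043,0.007,0.008],[0.043,0.007,0.008],[0.043,0.007,0.008],[0.043,0.007,0.008],[0,0,0],[0,0,0],[0,0,0]], "delta_rot": [[0,0,0],[0,0,0],[0,0,0],[0,0,0],[0,0,0],[0,0,0],[0,0,0],[0,0,0],[0,0,0]], "grip": [1,1,1,1,1,1,1,1,1]}}

```text
clock: 5.48
tool_pos: [0.4539, 0.135, 0.2548]
eef_rot: [0.492, 0.871, -0.0, 0.0]
contact_force: [-0.2, -0.2, -0.2]
opening: 0.997
finger_force: 0.0
```

```bash
python3 - <<'E'
from h import *
s=r.get_state();print(np.round(s["q"],3),s["tool_pos"],s["eef_rot"])
k=r.get_calibration("wrist");im=r.snapshot("wrist");cv2.imwrite("pics/w2.png",im)
c=np.array([.438,.16,.0825]);n=300;m=np.zeros((n,n,2),np.float32)
for i in range(n):
    for j in range(n):m[i,j]=proj("wrist",[c[0]+(n/2-i)*3e-4,c[1]+(n/2-j)*3e-4,.0825],k)
o=cv2.resize(cv2.remap(im,m[...,0],m[...,1],cv2.INTER_CUBIC),(600,600))
for g in range(0,600,50):cv2.line(o,(g,0),(g,6 if g%100 else 14),(0,0,255),2);cv2.line(o,(0,g),(6 if g%100 else 14,g),(0,0,255),2)
cv2.imwrite("pics/hold.png",o);print(k["eye"],proj("wrist",c,k))
E
```

```text
[-0.021  0.624 -0.578  2.05   0.574  0.63  -0.448] [0.45394178 0.13496292 0.25475634] [ 4.92047466e-01  8.70568208e-01 -3.22449158e-04  4.27518339e-04]
[0.41575744 0.19793955 0.33745279] [317.87642551 158.55560833]
```

View pics/hold.png

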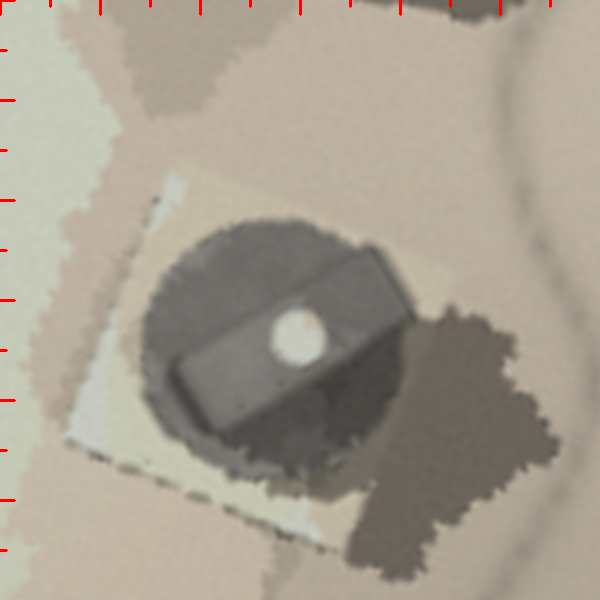

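In the rectified holder view (0.15 mm per pixel), the dot is at (298,337) and the wing axis runs (198,399) to (394,283). The holder is therefore at about (0.4322, 0.1605) with its wing at 120.7°, and the tool is at 121.05°. I'll descend and grasp.

Call:
{"method": "play_rows", "body": {"translation": [[0.033,-0.0055,0],[0,0,0.03],[0,0,0.03],[0,0,0.03],[0,0,0.02],[0,0,0],[0,0,0.012],[0,0,0.0108],[0,0,0],[0,0,0]], "delta_rot": [[0,0,0.35],[0,0,0],[0,0,0],[0,0,0],[0,0,0],[0,0,0],[0,0,0],[0,0,0],[0,0,0],[0,0,0]], "grip": [0.2,0.2,0.2,0.2,0.2,0.2,0.2,0.2,0.2,0.2], "squeeze": 25}}

```text
clock: 6.78
tool_pos: [0.432, 0.1617, 0.1227]
eef_rot: [0.494, 0.87, 0.001, 0.0]
contact_force: [0.5, -0.2, 0.5]
opening: 0.603
finger_force: 0.0
```

Call:
{"method": "play_rows", "body": {"translation": [[0,0,0],[0,0,0],[0,0,0],[0,0,0],[0,0,0],[0,0,0],[0,0,0],[0,0,0]], "delta_rot": [[0,0,0],[0,0,0],[0,0,0],[0,0,0],[0,0,0],[0,0,0],[0,0,0],[0,0,0]], "grip": [-0.2,-0.5,-1,-1,-1,-1,-1,-1]}}

```text
clock: 7.78
tool_pos: [0.4315, 0.1618, 0.1219]
eef_rot: [0.493, 0.87, -0.0, 0.0]
contact_force: [-0.3, 0.1, 0.3]
opening: 0.153
finger_force: 25.0
```

Call:
{"method": "play_rows", "body": {"translation": [[0,0,-0.01],[0,0,-0.02],[0,0,-0.035],[0,0,-0.035],[0,0,-0.035],[-0.038,0,0],[-0.038,0,0],[-0.038,0,0],[-0.038,0,0],[-0.038,0,0],[-0.038,0,0],[-0.038,0,0],[-0.0408,0.0009,0],[0,0,0],[0,0,0],[0,0,0],[0,0,0],[0,0,0]], "delta_rot": [[0,0,0],[0,0,0],[0,0,0],[0,0,0],[0,0,0],[0,0,0],[0,0,0],[0,0,0],[0,0,0],[0,0,0],[0,0,0],[0,0,0],[0,0,0],[0,0,-10],[0,0,-10],[0,0,-9.5],[0,0,0],[0,0,0]], "grip": [-1,-1,-1,-1,-1,-1,-1,-1,-1,-1,-1,-1,-1,-1,-1,-1,-1,-1]}}

```text
clock: 10.02
tool_pos: [0.5895, -0.1012, 0.2572]
eef_rot: [0.257, 0.966, -0.0, -0.0]
contact_force: [0.3, 0.7, -1.1]
opening: 0.156
finger_force: 25.0
```

```bash
python3 - <<'E'
from h import *
s=r.get_state();print({k:np.round(v,4) for k,v in s.items()})
x=R.from_quat(s["eef_rot"]).as_matrix();print(np.degrees(np.arctan2(x[1,0],x[0,0])))
k=r.get_calibration("wrist");im=r.snapshot("wrist");cv2.imwrite("pics/w3.png",im)
T=s["tool_pos"];print("dot expected",proj("wrist",T+x@[0,0,.0385],k),"port",proj("wrist",[.5898,-.101,.08],k))
cv2.imwrite("pics/w3c.png",cv2.resize(im[100:350,170:470],(720,600),interpolation=cv2.INTER_CUBIC))
E
```

```text
{'clock': np.float64(10.025), 'q': array([ 0.5179,  0.8117, -0.7839,  1.6785,  0.6834,  0.9464,  0.5232]), 'qd': array([-0.0081, -0.0013,  0.005 , -0.0023,  0.0037, -0.0021,  0.0071]), 'joint_torque': array([ 2.05700e-01, -5.18241e+01, -9.21200e+00, -1.25378e+01,
       -3.70000e-02,  6.55000e-02,  3.70000e-03]), 'tool_pos': array([ 0.5895, -0.1012,  0.2572]), 'eef_rot': array([ 2.570e-01,  9.664e-01, -1.000e-04, -1.000e-04]), 'contact_force': array([ 0.2507,  0.6769, -1.0737]), 'moment': array([ 0.0553, -0.174 ,  0.0313]), 'finger_force': np.float64(24.9998), 'opening': np.float64(0.1556)}
150.2204066189211
dot expected [319.18709402 275.06662457] port [319.16681196 191.69650976]
```

View pics/w3c.png

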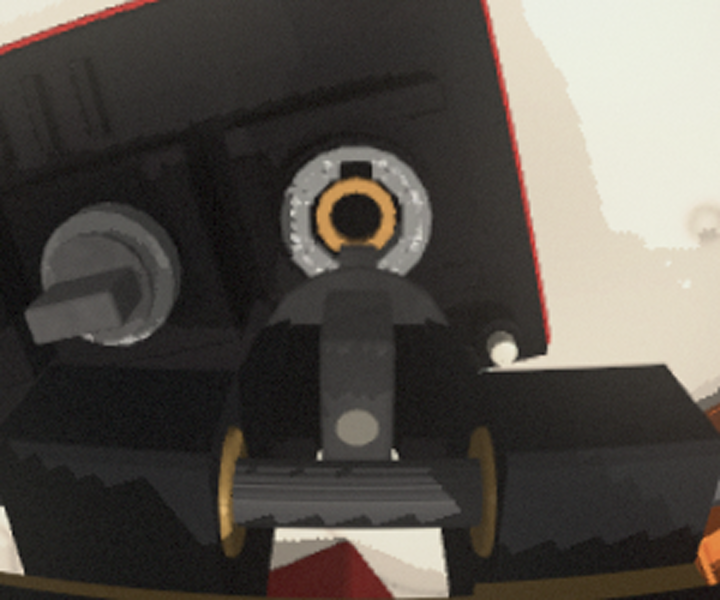

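The dot at crop (357,428) means the holder sits about 1.6 mm toward tool -x. The slots appear in line with the wing (slot at crop (357,172)). I'll correct that and descend to just above the rim.

Call:
{"method": "play_rows", "body": {"translation": [[0.0014,0.0005,0.02],[0,0,0.02],[0,0,0.02],[0,0,0.015],[0,0,0.008],[0,0,0],[0,0,0],[0,0,0]], "delta_rot": [[0,0,0],[0,0,0],[0,0,0],[0,0,0],[0,0,0],[0,0,0],[0,0,0],[0,0,0]], "grip": [-1,-1,-1,-1,-1,-1,-1,-1]}}

```text
clock: 11.08
tool_pos: [0.5892, -0.0999, 0.1745]
eef_rot: [0.256, 0.967, 0.0, 0.001]
contact_force: [-0.8, -0.4, -0.2]
opening: 0.161
finger_force: 25.0
```

Call:
{"method": "play_rows", "body": {"translation": [[0,0,0.002],[0,0,0.002],[0,0,0.002],[0,0,0.002],[0,0,0],[0,0,0]], "delta_rot": [[0,0,0],[0,0,0],[0,0,0],[0,0,0],[0,0,0],[0,0,0]], "grip": [-1,-1,-1,-1,-1,-1]}}

```text
clock: 11.82
tool_pos: [0.5888, -0.0999, 0.1659]
eef_rot: [0.256, 0.967, -0.0, 0.0]
contact_force: [0.1, 0.3, -0.9]
opening: 0.158
finger_force: 25.0
```

Call:
{"method": "play_rows", "body": {"translation": [[0,0,0.001],[0,0,0.001],[0,0,0],[0,0,0]], "delta_rot": [[0,0,0],[0,0,0],[0,0,0],[0,0,0]], "grip": [-1,-1,-1,-1]}}

```text
clock: 12.32
tool_pos: [0.5888, -0.1, 0.1639]
eef_rot: [0.256, 0.967, -0.0, -0.0]
contact_force: [-0.5, -0.2, -1.0]
opening: 0.158
finger_force: 25.0
```

Call:
{"method": "play_rows", "body": {"translation": [[0,0,0.001],[0,0,0],[0,0,0]], "delta_rot": [[0,0,0],[0,0,0],[0,0,0]], "grip": [-1,-1,-1]}}

```text
clock: 12.7
tool_pos: [0.5888, -0.0999, 0.1629]
eef_rot: [0.256, 0.967, -0.0, -0.0]
contact_force: [0.2, 0.4, -0.5]
opening: 0.158
finger_force: 25.0
```

There's no force 3 mm below the rim, so the lugs are entering the slots. The spring should be met at 4 mm.

Call:
{"method": "play_rows", "body": {"translation": [[0,0,0.001],[0,0,0.001],[0,0,0],[0,0,0]], "delta_rot": [[0,0,0],[0,0,0],[0,0,0],[0,0,0]], "grip": [-1,-1,-1,-1]}}

```text
clock: 13.2
tool_pos: [0.5888, -0.0999, 0.1611]
eef_rot: [0.256, 0.967, -0.0, 0.0]
contact_force: [-1.1, -1.3, 3.4]
opening: 0.156
finger_force: 25.0
```

Call:
{"method": "play_rows", "body": {"translation": [[0,0,0.001],[0,0,0.001],[0,0,0],[0,0,0]], "delta_rot": [[0,0,0],[0,0,0],[0,0,0],[0,0,0]], "grip": [-1,-1,-1,-1]}}

```text
clock: 13.7
tool_pos: [0.5888, -0.1, 0.159]
eef_rot: [0.256, 0.967, -0.0, 0.0]
contact_force: [-1.2, -0.5, 5.9]
opening: 0.156
finger_force: 25.0
```

The force matches the spring law. I'll press to about 12 mm.

Call:
{"method": "play_rows", "body": {"translation": [[0,0,0.001],[0,0,0.001],[0,0,0.001],[0,0,0.001],[0,0,0],[0,0,0]], "delta_rot": [[0,0,0],[0,0,0],[0,0,0],[0,0,0],[0,0,0],[0,0,0]], "grip": [-1,-1,-1,-1,-1,-1]}}

```text
clock: 14.45
tool_pos: [0.5889, -0.0999, 0.1554]
eef_rot: [0.256, 0.967, -0.0, 0.0]
contact_force: [-1.1, -1.0, 6.9]
opening: 0.157
finger_force: 25.0
```

Call:
{"method": "play_rows", "body": {"translation": [[0,0,0.0012],[0,0,0],[0,0,0]], "delta_rot": [[0,0,0],[0,0,0],[0,0,0]], "grip": [-1,-1,-1]}}

```text
clock: 14.82
tool_pos: [0.5889, -0.0999, 0.1543]
eef_rot: [0.256, 0.967, -0.0, 0.0]
contact_force: [-1.7, -1.3, 7.9]
opening: 0.157
finger_force: 25.0
```

Call:
{"method": "play_rows", "body": {"translation": [[0,0,0.0006],[0,0,0],[0,0,0]], "delta_rot": [[0,0,0],[0,0,0],[0,0,0]], "grip": [-1,-1,-1]}}

```text
clock: 15.2
tool_pos: [0.5889, -0.0999, 0.1537]
eef_rot: [0.256, 0.967, -0.0, 0.0]
contact_force: [-2.7, -0.6, 9.6]
opening: 0.156
finger_force: 25.0
```

Call:
{"method": "play_rows", "body": {"translation": [[0,0,0.0005],[0,0,0],[0,0,0]], "delta_rot": [[0,0,0],[0,0,0],[0,0,0]], "grip": [-1,-1,-1]}}

```text
clock: 15.58
tool_pos: [0.5889, -0.0999, 0.1533]
eef_rot: [0.256, 0.967, -0.0, 0.0]
contact_force: [-2.8, -1.0, 8.9]
opening: 0.157
finger_force: 25.0
```

```bash
python3 - <<'E'
from h import *
s=r.get_state();print(s["moment"],s["q"],s["contact_force"],s["tool_pos"])
E
```

```text
[-0.24582738  0.43240652  0.01902128] [ 0.4624979   0.9415666  -0.67984049  1.74976245  0.82840474  0.76188388
  0.40474766] [-2.82617419 -0.95195267  8.86192433] [ 0.58890695 -0.09987347  0.15329443]
```

I'm pressed to about 12.5 mm at 9 N. Now the clockwise turn (+tool z), with the TCP shifted so the holder turns about its own axis.

Call:
{"method": "play_rows", "body": {"translation": [[0.0002,0.00014,0],[0,0.00014,0],[0,0.00014,0],[0,0.00014,0],[0,0.00014,0],[0,0.00014,0],[0,0,0]], "delta_rot": [[0,0,5],[0,0,5],[0,0,5],[0,0,5],[0,0,5],[0,0,5],[0,0,0]], "grip": [-1,-1,-1,-1,-1,-1,-1]}}

```text
clock: 16.45
tool_pos: [0.5898, -0.0989, 0.1535]
eef_rot: [0.497, 0.868, 0.0, 0.001]
contact_force: [-1.9, -0.3, 8.7]
opening: 0.158
finger_force: 25.0
```

```bash
python3 - <<'E'
from h import *
s=r.get_state();x=R.from_quat(s["eef_rot"]).as_matrix();print(np.degrees(np.arctan2(x[1,0],x[0,0])),s["moment"],s["contact_force"],s["tool_pos"],s["q"])
E
```

```text
120.35683158634974 [-0.13731677  0.25964642 -0.02288282] [-1.86313466 -0.30274491  8.70409952] [ 0.58975317 -0.09892825  0.15345694] [ 0.39509526  0.90956381 -0.55090381  1.75212297  0.7096113   0.68731837
 -0.02114709]
```

It turns freely. Continuing.

Call:
{"method": "play_rows", "body": {"translation": [[0,0.00014,0],[0,0.00014,0],[0,0.00014,0],[0,0.00014,0],[0,0.00014,0],[0,0.00014,0],[0,0.00014,0],[0,0.00014,0],[0,0.00014,0],[0,0.00014,0],[0,0,0]], "delta_rot": [[0,0,5],[0,0,5],[0,0,5],[0,0,5],[0,0,5],[0,0,5],[0,0,5],[0,0,5],[0,0,5],[0,0,5],[0,0,0]], "grip": [-1,-1,-1,-1,-1,-1,-1,-1,-1,-1,-1]}}

```text
clock: 17.82
tool_pos: [0.5911, -0.0988, 0.1534]
eef_rot: [0.817, 0.576, 0.001, 0.001]
contact_force: [-1.6, -1.0, 10.4]
opening: 0.157
finger_force: 25.0
```

```bash
cat > st.py <<'E'
from h import *
s=r.get_state();x=R.from_quat(s["eef_rot"]).as_matrix();print(np.degrees(np.arctan2(x[1,0],x[0,0])),s["moment"],s["contact_force"],s["tool_pos"],s["q"][6])
E
python3 st.py
```

```text
70.3544003207268 [-0.14424707  0.35422147  0.01405637] [-1.58237884 -0.99865056 10.40930687] [ 0.59110142 -0.09884885  0.15343153] -0.6728803184935546
```

Call:
{"method": "play_rows", "body": {"translation": [[0,5e-05,0],[0,5e-05,0],[0,5e-05,0],[0,0,0],[0,0,0]], "delta_rot": [[0,0,2],[0,0,2],[0,0,2],[0,0,0],[0,0,0]], "grip": [-1,-1,-1,-1,-1]}}

```text
clock: 18.45
tool_pos: [0.5912, -0.0989, 0.1534]
eef_rot: [0.846, 0.533, 0.001, 0.001]
contact_force: [-0.4, -0.4, 8.6]
opening: 0.157
finger_force: 25.0
```

```bash
python3 st.py
```

```text
64.40111917126818 [-0.11731069  0.28466727  0.02121006] [-0.3573561  -0.3528511   8.57065144] [ 0.59119688 -0.09892461  0.15340915] -0.7459709490718512
```

Call:
{"method": "play_rows", "body": {"translation": [[0,5e-05,0],[0,0,0],[0,0,0]], "delta_rot": [[0,0,2],[0,0,0],[0,0,0]], "grip": [-1,-1,-1]}}

```text
clock: 18.82
tool_pos: [0.5913, -0.099, 0.1534]
eef_rot: [0.855, 0.518, 0.001, 0.001]
contact_force: [-1.5, 0.3, 8.2]
opening: 0.156
finger_force: 25.0
```

```bash
python3 st.py
```

```text
62.39587557532635 [-0.08028234  0.28913213  0.02988063] [-1.48439029  0.27319136  8.15657359] [ 0.59127558 -0.09899864  0.15341342] -0.770337621064935
```

Call:
{"method": "play_rows", "body": {"translation": [[0,5e-05,0],[0,0,0],[0,0,0]], "delta_rot": [[0,0,2],[0,0,0],[0,0,0]], "grip": [-1,-1,-1]}}

```text
clock: 19.2
tool_pos: [0.5913, -0.099, 0.1534]
eef_rot: [0.864, 0.503, 0.001, 0.001]
contact_force: [-1.6, -0.3, 9.2]
opening: 0.161
finger_force: 25.0
```

```bash
python3 st.py
```

```text
60.3981131952993 [-0.14849865  0.3066915   0.02821681] [-1.64404877 -0.31947164  9.24111648] [ 0.59134026 -0.09899514  0.15340908] -0.7946424804605715
```

Call:
{"method": "play_rows", "body": {"translation": [[0,5e-05,0],[0,0,0],[0,0,0]], "delta_rot": [[0,0,1.5],[0,0,0],[0,0,0]], "grip": [-1,-1,-1]}}

```text
clock: 19.58
tool_pos: [0.5913, -0.099, 0.1534]
eef_rot: [0.871, 0.492, 0.001, 0.0]
contact_force: [-1.6, -0.8, 8.6]
opening: 0.151
finger_force: 25.0
```

```bash
python3 st.py
```

```text
58.902271995000866 [-0.05658197  0.29803097  0.03701736] [-1.61390859 -0.77788236  8.59844477] [ 0.59133938 -0.09901167  0.15340641] -0.8127326030456626
```

Call:
{"method": "play_rows", "body": {"translation": [[0,3e-05,0],[0,0,0],[0,0,0]], "delta_rot": [[0,0,1.2],[0,0,0],[0,0,0]], "grip": [-1,-1,-1]}}

```text
clock: 19.95
tool_pos: [0.5914, -0.099, 0.1534]
eef_rot: [0.876, 0.483, 0.001, 0.0]
contact_force: [-1.3, -0.2, 8.8]
opening: 0.159
finger_force: 25.0
```

```bash
python3 st.py
```

```text
57.70179232266708 [-0.09298234  0.32820391  0.04918402] [-1.27334072 -0.20054308  8.84361829] [ 0.59137251 -0.09904157  0.15336994] -0.8271959667067154
```

Call:
{"method": "play_rows", "body": {"translation": [[0,3e-05,0],[0,0,0],[0,0,0]], "delta_rot": [[0,0,1.2],[0,0,0],[0,0,0]], "grip": [-1,-1,-1]}}

```text
clock: 20.32
tool_pos: [0.5914, -0.0991, 0.1534]
eef_rot: [0.881, 0.473, 0.001, 0.0]
contact_force: [-1.5, -1.0, 9.9]
opening: 0.162
finger_force: 25.0
```

```bash
python3 st.py
```

```text
56.505478054557464 [-0.11893383  0.36552645  0.03891908] [-1.54833285 -0.98539977  9.85368209] [ 0.59141726 -0.09905303  0.15341501] -0.8416139114191962
```

Call:
{"method": "play_rows", "body": {"translation": [[0,3e-05,0],[0,0,0],[0,0,0]], "delta_rot": [[0,0,1.2],[0,0,0],[0,0,0]], "grip": [-1,-1,-1]}}

```text
clock: 20.7
tool_pos: [0.5913, -0.0989, 0.1534]
eef_rot: [0.886, 0.464, 0.001, 0.0]
contact_force: [-1.6, -0.5, 9.0]
opening: 0.156
finger_force: 25.0
```

```bash
python3 st.py
```

```text
55.326737742918674 [0.00071898 0.41183633 0.12347653] [-1.55742529 -0.54824061  9.03066221] [ 0.59127758 -0.09889497  0.15338414] -0.8559245480513069
```

Call:
{"method": "play_rows", "body": {"translation": [[0,3e-05,0],[0,0,0],[0,0,0]], "delta_rot": [[0,0,1.2],[0,0,0],[0,0,0]], "grip": [-1,-1,-1]}}

```text
clock: 21.08
tool_pos: [0.5911, -0.0987, 0.1534]
eef_rot: [0.89, 0.455, 0.0, 0.0]
contact_force: [-2.6, -0.2, 9.9]
opening: 0.154
finger_force: 25.0
```

```bash
python3 st.py
```

```text
54.14732160371524 [-0.02501993  0.47302078  0.17708377] [-2.64573012 -0.19444198  9.86463583] [ 0.5911444  -0.09874192  0.15336855] -0.8702081045484359
```

The end stop was felt at about 56° (moment rising to 0.18 N m). I'll ease off 1.5° and let up slowly.

Call:
{"method": "play_rows", "body": {"translation": [[0,0,0],[0,0,-0.001],[0,0,-0.001],[0,0,-0.001],[0,0,0],[0,0,0]], "delta_rot": [[0,0,-1.5],[0,0,0],[0,0,0],[0,0,0],[0,0,0],[0,0,0]], "grip": [-1,-1,-1,-1,-1,-1]}}

```text
clock: 21.82
tool_pos: [0.5912, -0.0988, 0.156]
eef_rot: [0.885, 0.466, 0.0, 0.0]
contact_force: [-1.2, 0.7, 6.6]
opening: 0.157
finger_force: 25.0
```

```bash
python3 st.py
```

```text
55.595298515192596 [ 0.03114121  0.30695549 -0.01111472] [-1.18051152  0.69696422  6.5732572 ] [ 0.5911734  -0.09877898  0.15602999] -0.851005244741311
```

Call:
{"method": "play_rows", "body": {"translation": [[0,0,-0.001],[0,0,0],[0,0,0]], "delta_rot": [[0,0,0],[0,0,0],[0,0,0]], "grip": [-1,-1,-1]}}

```text
clock: 22.2
tool_pos: [0.5912, -0.0988, 0.1569]
eef_rot: [0.885, 0.466, 0.0, 0.0]
contact_force: [-1.1, 0.6, 5.9]
opening: 0.158
finger_force: 25.0
```

```bash
python3 st.py
```

```text
55.59415214775822 [ 0.02259512  0.23656548 -0.01902215] [-1.14309283  0.5830533   5.85816906] [ 0.59118264 -0.0987993   0.1569228 ] -0.8504561021144001
```

Call:
{"method": "play_rows", "body": {"translation": [[0,0,-0.001],[0,0,0],[0,0,0]], "delta_rot": [[0,0,0],[0,0,0],[0,0,0]], "grip": [-1,-1,-1]}}

```text
clock: 22.58
tool_pos: [0.5911, -0.0988, 0.1578]
eef_rot: [0.885, 0.466, 0.0, -0.0]
contact_force: [-1.0, 0.6, 5.4]
opening: 0.154
finger_force: 25.0
```

Call:
{"method": "play_rows", "body": {"translation": [[0,0,-0.0006],[0,0,0],[0,0,0]], "delta_rot": [[0,0,0],[0,0,0],[0,0,0]], "grip": [-1,-1,-1]}}

```text
clock: 22.95
tool_pos: [0.5911, -0.0988, 0.158]
eef_rot: [0.885, 0.466, 0.0, -0.0]
contact_force: [1.2, 1.1, 0.6]
opening: 0.158
finger_force: 25.0
```

It stopped at 8 mm depth and the pockets now carry the spring load, so it's locked. I'll open, rise clear and check.

Call:
{"method": "play_rows", "body": {"translation": [[0,0,0],[0,0,0],[0,0,0],[0,0,0],[0,0,0],[0,0,-0.01],[0,0,-0.02],[0,0,-0.03],[0,0,-0.03],[-0.02,0,-0.02],[0,0,0],[0,0,0],[0,0,0]], "delta_rot": [[0,0,0],[0,0,0],[0,0,0],[0,0,0],[0,0,0],[0,0,0],[0,0,0],[0,0,0],[0,0,0],[0,0,0],[0,0,0],[0,0,0],[0,0,0]], "grip": [-0.5,-0.3,-0.1,0,0,0,0,0,0,0,0,0,0]}}

```text
clock: 24.58
tool_pos: [0.5795, -0.1148, 0.2673]
eef_rot: [0.884, 0.467, -0.0, -0.001]
contact_force: [0.1, -0.2, -0.4]
opening: 0.504
finger_force: 0.0
```

```bash
python3 st.py; python3 - <<'E'
from h import *
k=r.get_calibration("wrist");im=r.snapshot("wrist");sc=r.snapshot("scene")
c=np.array([.59,-.1,.1185]);n=200;m=np.zeros((n,n,2),np.float32)
for i in range(n):
    for j in range(n):m[i,j]=proj("wrist",[c[0]+(n/2-i)*5e-4,c[1]+(n/2-j)*5e-4,c[2]],k)
o=cv2.resize(cv2.remap(im,m[...,0],m[...,1],cv2.INTER_CUBIC),(400,400))
b=cv2.resize(sc[150:270,180:300],(400,400),interpolation=cv2.INTER_CUBIC)
cv2.imwrite("pics/end.png",np.hstack([o,b]))
for z in(.1115,.1145,.1175):print(z,onz("wrist",*proj("wrist",c,k),z,k))
E
```

```text
55.64647393478841 [-0.03165133 -0.01745853  0.05118318] [ 0.07058799 -0.17278047 -0.43118808] [ 0.57947194 -0.11476708  0.26729254] -0.7638057987893179
0.1115 [ 0.58905546 -0.10138311  0.1115    ]
0.1145 [ 0.58946026 -0.10079035  0.1145    ]
0.1175 [ 0.58986507 -0.10019759  0.1175    ]
```

View pics/end.png

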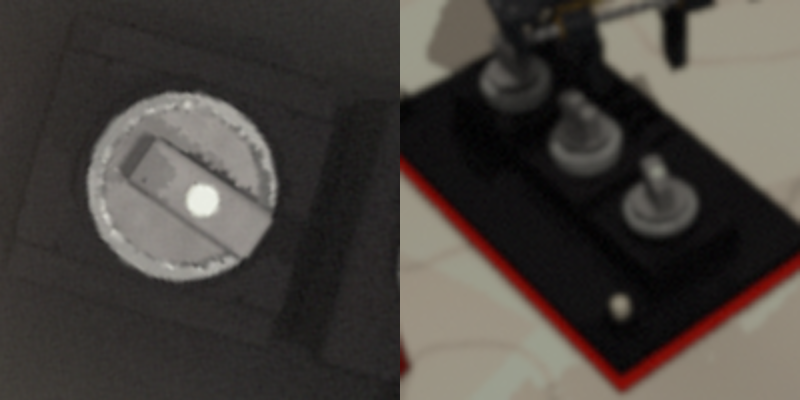

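The final view shows the holder upright and seated in the port, with its dot at (203,200) and its wing a quarter turn from the slots. Nothing touches it, so I'm handing in.

```bash
python3 -c "
from plant import r
print(r.finish_job())"
```

```text
the job is handed in; nothing more can be done
None
```

The new holder is locked upright in the lamp's empty port: the end stop was felt at about 94° of turn, and the lugs seated in their pockets at about 8 mm depth. The arm is clear of it, nothing else was moved, and I handed the job in at about 25 s.

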